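# Regrip a tube from its end to its middle over a pair of V-blocks

## Robot

A 7-joint arm with a two-finger parallel gripper is mounted at the origin on the work surface. World frame = base frame: x ahead of the robot, y to its left, z up, the work surface at z = 0. Lengths are in m, angles in rad, forces in N, time in s.
With the tool pointing down it reaches from about 0.4 to 0.85 m from the base axis. Payload 10.4 kg.
Tool frame: the origin (TCP) lies between the finger pads; the fingertips stand 22 mm ahead of it and the grasp point (between the pads) lies 3 mm ahead of it (r.nose_length is the distance from the TCP to the fingertips, in m); z points along the fingers, y is the line along which they close (so a half turn about z gives the same grasp; the last joint's range is limited). The gripper opens to 87 mm and grips with 3 to 60 N. Pads are 19 mm wide; open, the fingers measure 117 mm over their backs; the gripper's body (75 mm by 190 mm) begins 51 mm behind the grasp point.
Start: joints at [-1.315, 0.332, -0.065, 1.46, 0.022, 1.35, -0.088], TCP at [0.172, 0.601, 0.245] pointing down, gripper open.
Joint ranges: [-2.6, 2.6], [-0.5, 2.12], [-1.47, 1.34], [0.16, 2.42], [-1.27, 4.41], [0.06, 2.06], [-2.6, 2.6]. Speed limits (rad/s): [2.22, 2.22, 2.79, 2.79, 3.14, 3.14, 3.14].

## Interface

Orientations are given as a unit quaternion [x, y, z, w].
In Python, from bench import readout, cams, r gives the robot as it stands. The module is installed in compiled form; this text tells all that it offers.
- The arm moves only by the tool step_arm, never from a script. Its argument "deltas" is a list that holds one entry, the list of rows, each a list of 7 numbers: the turn, a rotation vector about the tool's x, y, z in rad, then the shift along the tool's x, y, z in m, then the opening in per cent of the stroke, from 0 (shut) to 100 (fully open). A call has 1 to 20 rows; each row is the pose to reach, as a shift and turn from the pose commanded when the call began, along the tool's axes at that moment; what a row does not reach only later rows make up. A row lasts 1/8 s, in which the tool goes at most 62.5 mm and 10.7 degrees, less where a joint would pass 70% of its speed; a pose out of reach is approached as far as the arm can. A call with a gripper value outside its range is refused whole. The fingers move at their own pace and stop on an object; "squeeze" is the grip in N (left out, the last holds). Time passes only in rows, so rows that repeat a pose let the fingers close. It gives the time, the measured TCP pose, the force, the opening and the grip force at its end, in the units of the state.
- readout.read_state(): the state, without advancing time (a new reading comes with each control period).
- cams.camera(name): name is "scene" or "top" or "wrist"; returns a dict with "img" (480x640x3 uint8, red, green, blue), "fx", "fy", "cx", "cy" (pixels), "k1" (the pictures are not rectified: a ray, as slopes to the right and down, at radius r is drawn at 1 + k1 r^2 times it, then the intrinsics apply), "origin" and "rotation" of the camera in the world; the wrist camera has in their place "T_tool_cam" (4x4, takes a point from camera to tool coordinates, whose origin is the TCP and whose axes are the flange's). Camera axes: x right, y up, looking along -z (the intrinsics and any distortion apply to the point x, -y, -z); pixel columns grow to the right and rows downward; lengths in m; the calibration is good to about 2 mm. A picture is of the moment at which its call begins: read the wrist's pose just before it. There is no depth.
- r.close_job(): hands the job in; it is judged then, once.
The state is a dict: "time": time; "joint_positions": joint angles; "joint_vel": joint speeds; "joint_torque": joint torques, N m; "ee_pos": TCP position; "eef_rot": TCP orientation; "ft_force": force on the tool from outside, world axes, zero at the start; "torque": the same for the moment, N m; "width": finger opening in m; "grip_force": force on a finger pad.
Only numpy, scipy, OpenCV 4.12 (cv2) and the standard library are available. Lean on these libraries where they do the work, as an engineer would, in place of code of your own. Each camera call takes 0.05 s, during which the arm holds its last target. There are 200 camera calls.

## Task

One of the three narrow blue bins holds a plain smooth tube (the other two hold a headed bolt and a pin with collars). Lift the tube out by the end that sticks out, lay it centred in the pair of V-blocks and let go; then take it again by its middle, lift it out and lay it, centred, in the two notches of the grey kit tray. Do not let it fall onto the bench.

Things in the scene. Friction and masses are not known exactly. Their poses are not given: they have to be found in the camera images.
- tube_mid (a point): Plain smooth aluminium tube, 240 mm long, 16 mm thick all along, about 70 g. It starts level, axis 35 mm above the bench, one end standing 75 mm out of its bin towards the robot. In the bins beside it lie a hex-headed bolt and a pin with two collars, as long and thick. Point: its centre, on its axis; x along the tube, at first into the bin (free end 120 mm away along -x).
- bin_tube: The tube's bin: narrow blue, 180 x 56 mm, sides 62 mm high, too narrow for a gripper's fingers; the low front lip (34 mm high) is notched for the tube and faces the robot. Two more such bins, about 110 mm apart from centre to centre, hold the look-alikes. Fixed. Origin: centre of its underside; x from the lip to the back, z up.
- vblock_seat (a point): Two steel V-blocks on a base plate 160 x 70 x 10 mm, fixed. Each is 25 mm long, 60 wide, 53 high, with a 90 degree groove, 36 mm wide at the mouth; they stand 80 mm apart (130 over the outer faces), with room for fingers between and beyond them. Point: centre of a tube seated midway, on its axis, 46 mm above the bench; x along the grooves, away from the robot; z up.
- tray_seat (a point): Shallow grey tray, 290 x 100 mm, fixed, with two cross ribs 10 mm thick, 84 wide, 36 high, 140 mm apart (centres), each with a V-notch 32 mm wide at the mouth. Long walls 10 mm high, end walls 26, floor 4 mm thick. Point: centre of a tube lying midway in both notches, on its axis, 31 mm above the bench; x along the tray, away from the robot; z up.

How it is judged:
By the outcome, as a careful person would: the job done as asked, in the order asked, and still so for the second after the job is handed in, with the robot touching nothing.
It also fails if it takes over 61 s, if anything falls off the work surface, if the arm or the gripper's body presses on something with over 40 N, if the wrist force passes 120 N, or if a joint passes its speed limit or range.

## Working session

There is one attempt and no reset: what is moved stays moved. The work goes in short steps, Python scripts to look and compute and a tool call to move; the robot and the scene stay as the last step left them, time stands still between calls to the robot, and variables do not carry over. Pictures are saved under pics/ and viewed, at most 10 in all, crops included, and the job is handed in when it is done.

Besides the shell and the picture viewer there is one more tool, called after "Call:" in YAML: its name, and indented under it one key for each argument. step_arm: Moves the arm, as the interface text tells. Its arguments: {"type":"object","properties":{"deltas":{"type":"array"},"squeeze":{"type":"number"}},"required":["deltas"]}

```bash
mkdir -p pics
cat > h.py <<'E'
import numpy as np, cv2
from bench import readout, cams, r
from scipy.spatial.transform import Rotation as R
def cam(name):
    s=readout.read_state(); c=cams.camera(name)
    if "origin" in c: c["o"]=np.array(c["origin"]); c["R"]=np.array(c["rotation"])
    else:
        T=np.eye(4);T[:3,:3]=R.from_quat(s["eef_rot"]).as_matrix();T[:3,3]=s["ee_pos"];T=T@np.array(c["T_tool_cam"])
        c["o"]=T[:3,3];c["R"]=T[:3,:3]
    return c
def save(c,f): cv2.imwrite("pics/"+f,c["img"][:,:,::-1])
def K(c): return np.array([[c["fx"],0,c["cx"]],[0,c["fy"],c["cy"]],[0,0,1.]]), np.array([c["k1"],0,0,0.])
def pt(c,uv,z):
    k,d=K(c); p=cv2.undistortPoints(np.array(uv,float).reshape(-1,1,2),k,d).reshape(-1,2)
    D=np.c_[p[:,0],-p[:,1],-np.ones(len(p))]@c["R"].T
    t=(z-c["o"][2])/D[:,2]; return c["o"]+D*t[:,None]
def px(c,P):
    k,d=K(c); q=(np.array(P,float).reshape(-1,3)-c["o"])@c["R"]*[1,-1,-1]
    return cv2.projectPoints(q,np.zeros(3),np.zeros(3),k,d)[0].reshape(-1,2)
E
python3 - <<'E'
from h import *
s=readout.read_state(); print(s)
for n in ("scene","top"):
    c=cam(n); save(c,n+"0.png"); print(n,c["o"],c["R"].round(3).tolist(),c["fx"],c["k1"])
E
```

```text
{'time': 0.0, 'joint_positions': array([-1.31460417,  0.33289732, -0.06467275,  1.46094541,  0.02162642,
        1.34988205, -0.08849093]), 'joint_vel': array([-3.78173117e-04,  1.21998680e-03,  4.49807051e-04, -1.70250165e-04,
        3.92654474e-05,  4.45736777e-06, -1.86683999e-05]), 'joint_torque': array([-5.31149963e-04, -6.23273277e+01,  2.42190360e-02, -3.89880610e+01,
       -6.13715826e-02,  4.00922459e-02,  1.23306677e-04]), 'ee_pos': array([0.17192752, 0.6005214 , 0.243736  ]), 'eef_rot': array([ 1.38939991e-01,  9.90300542e-01, -7.16337095e-04, -4.99281926e-05]), 'ft_force': array([ 0.42539096,  0.98682043, -0.28200166]), 'torque': array([0.02151114, 0.00988223, 0.00436389]), 'grip_force': 0.0, 'width': 0.08678226851515243}
scene [1.02464311 0.51471245 0.99797556] [0.109, 0.279, 0.891, 0.341] 600.6303601814993 0.018812289800813394
top [0.46703695 0.02949485 1.33681826] [0.024, -0.034, -0.704, 0.709] 591.6324325998577 -0.1251666723365469
```

View pics/top0.png

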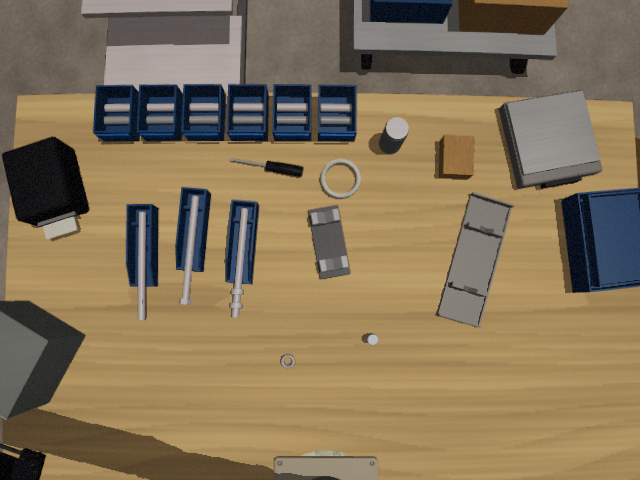

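View pics/scene0.png

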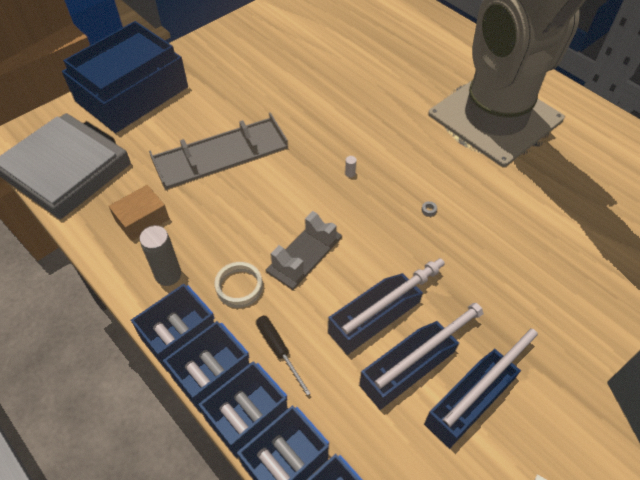

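The top view shows three bins: left tube (142,210–318) looks plain, the middle one has a head at (185,301), the right one has collars at (238,290–308). The V-blocks are at (329,243) and the tray at (475,260). Next I'll take a closer look to mark features.

Run:
```python
from h import *
c=cam("top"); im=c["img"][:,:,::-1]
a=cv2.resize(im[195:330,115:265],None,fx=4,fy=4,interpolation=cv2.INTER_CUBIC)
cv2.imwrite("pics/a.png",a)
v=cv2.resize(im[195:290,295:365],None,fx=5,fy=5,interpolation=cv2.INTER_CUBIC)
t=cv2.resize(im[188:333,432:518],None,fx=4,fy=4,interpolation=cv2.INTER_CUBIC)
o=np.zeros((580,350+344,3),np.uint8);o[:475,:350]=v;o[:580,350:]=t
cv2.imwrite("pics/b.png",o)
```

```text
(no output)
```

View pics/a.png

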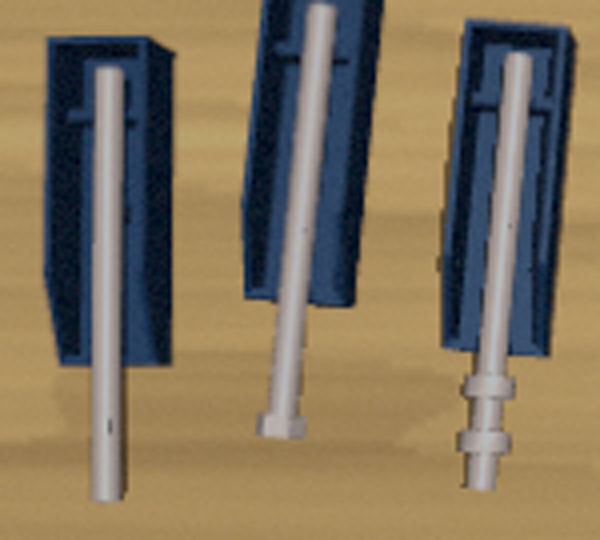

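View pics/b.png

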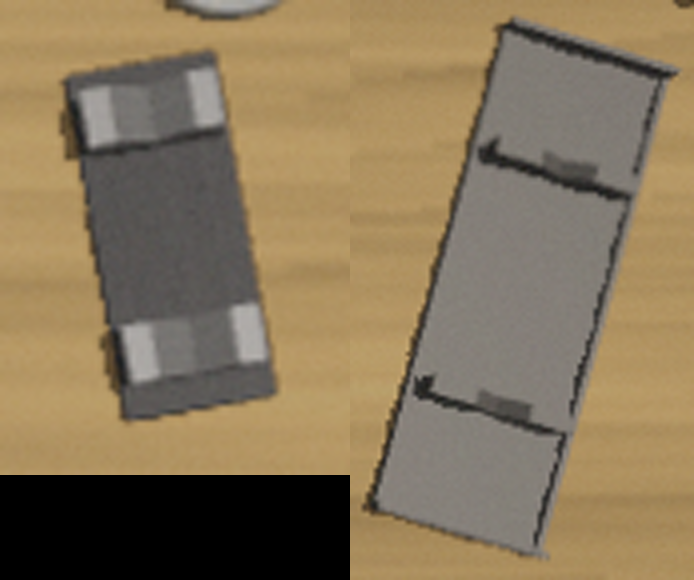

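a.png confirms the left bin holds the plain tube: its end is at (108,498) in the crop. b.png shows the V-block base corners (66,78), (215,52), (275,392), (125,418) and the tray outline with ribs and notches. The camera rotation is given as a quaternion, so I'll convert it before measuring.

```bash
sed -i 's/c\["R"\]=np.array(c\["rotation"\])/c["R"]=R.from_quat(c["rotation"]).as_matrix()/' h.py
python3 - <<'E'
from h import *
c=cam("top")
f=lambda L,s,o: (np.array(L,float)+.5)/s-.5+np.array(o)
ax=lambda P,Q: np.degrees(np.arctan2((Q-P)[1],(Q-P)[0]))
t=pt(c,f([(108,498),(109,68)],4,(115,195)),.035); print("tube near/far",t.round(4).tolist(),np.linalg.norm(t[1]-t[0]),ax(*t),t.mean(0))
b=pt(c,f([(66,78),(215,52),(275,392),(125,418)],5,(295,195)),.010)
print("vb",b.round(4).tolist(),b.mean(0).round(4),ax(b[3],b[0]),ax(b[2],b[1]))
vt=pt(c,f([(80,88),(216,66),(224,122),(94,150)],5,(295,195)),.053); vn=pt(c,f([(118,325),(258,303),(268,360),(132,383)],5,(295,195)),.053)
print("vb tops",vt.mean(0),vn.mean(0),(vt.mean(0)+vn.mean(0))/2,ax(vn.mean(0),vt.mean(0)))
y=pt(c,f([(568-350,160),(503-350,403)],4,(432,188)),.030); print("notch",y.round(4).tolist(),y.mean(0),ax(y[1],y[0]))
q=pt(c,f([(503-350,22),(675-350,72),(545-350,555),(368-350,508)],4,(432,188)),.026);print("tray",q.round(4).tolist(),q.mean(0),ax(q[3],q[0]),ax(q[2],q[1]))
w=cam("wrist"); save(w,"w0.png"); print(w["T_tool_cam"],w["fx"],w["k1"])
E
```

```text
tube near/far [[0.4177, 0.4076, 0.035], [0.6569, 0.414, 0.035]] 0.23923404347663332 1.535450930875674 [0.53731357 0.41079849 0.035     ]
vb [[0.6659, 0.0428, 0.01], [0.6784, -0.0247, 0.01], [0.5244, -0.0522, 0.01], [0.5123, 0.0151, 0.01]] [ 0.5953 -0.0048  0.01  ] 10.222480981445822 10.146883075093545
vb tops [0.6472114  0.00393197 0.053     ] [ 0.54374928 -0.01426963  0.053     ] [ 0.59548034 -0.00516883  0.053     ] 9.977676716067283
notch [[0.6275, -0.3596, 0.03], [0.4906, -0.3202, 0.03]] [ 0.55904827 -0.33990124  0.03      ] -16.02366992673191
tray [[0.7065, -0.3247, 0.026], [0.6792, -0.4245, 0.026], [0.4059, -0.3446, 0.026], [0.4321, -0.2444, 0.026]] [ 0.55592329 -0.33451931  0.026     ] -16.31813462247414 -16.290917040692516
[[ 7.14402032e-04  9.64523598e-01  2.63995680e-01  7.13650286e-02]
 [ 9.99999629e-01 -8.16136486e-04  2.75690617e-04 -1.14835268e-03]
 [ 4.81366613e-04  2.63995385e-01 -9.64523823e-01 -1.39840247e-01]
 [ 0.00000000e+00  0.00000000e+00  0.00000000e+00  1.00000000e+00]] 334.7762652955456 -0.059743029546659915
```

View pics/w0.png

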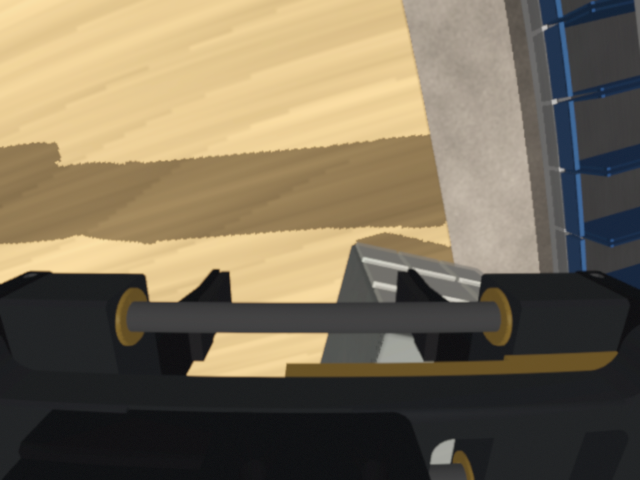

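The top-camera scale checks out: the tube measures 239 mm long. The wrist picture shows the gripper looking towards tool +x, with nothing useful in view. Next I'll compute the hover over the tube grasp, 82 mm from centre, which also clears the V-blocks later. I'll also fit the tray more carefully.

```bash
cat >> h.py <<'E'
def go(p,ang,base=None):
    "delta row to TCP p with tool x at ang deg (world), tool down; base=(pos,rot) else measured"
    s=readout.read_state(); P,Rm=(np.array(s["ee_pos"]),R.from_quat(s["eef_rot"])) if base is None else base
    a=np.radians(ang); x=np.array([np.cos(a),np.sin(a),0]); z=np.array([0,0,-1.]); T=R.from_matrix(np.c_[x,np.cross(z,x),z])
    print((Rm.inv()*T).as_rotvec().round(4).tolist(), Rm.inv().apply(np.array(p)-P).round(4).tolist())
E
python3 - <<'E'
from h import *
go([.4553,.4086,.16],181.5); go([.4553,.4086,.038],181.5)
# tray fit: overlay in top and scene
def M(x,y,a):
    a=np.radians(a); C=np.array([[np.cos(a),-np.sin(a)],[np.sin(a),np.cos(a)]])
    return lambda L:[[*(C@np.array(p[:2])+[x,y]),p[2]] for p in L]
m=M(.5585,-.337,-16.2)
segs=[]
for sx in (-1,1):
    segs+=[[(sx*.145,-.05,.026),(sx*.145,.05,.026)]]
    for e in(-.005,.005): segs+=[[(sx*.07+e,-.042,.036),(sx*.07+e,-.016,.036),(sx*.07+e,0,.020),(sx*.07+e,.016,.036),(sx*.07+e,.042,.036)]]
for sy in(-1,1): segs+=[[(-.145,sy*.05,.010),(.145,sy*.05,.010)]]
out=[]
for n,(x0,x1,y0,y1),k in (("top",(430,520,185,335),4),("scene",(140,300,110,195),2.8)):
    c=cam(n); im=cv2.resize(c["img"][y0:y1,x0:x1,::-1],None,fx=k,fy=k,interpolation=cv2.INTER_CUBIC)
    for s in segs:
        q=(px(c,m(s))-[x0,y0]+.5)*k-.5
        cv2.polylines(im,[q.round().astype(int)],False,(0,0,255),1)
    out.append(im)
o=np.zeros((600,360+out[1].shape[1],3),np.uint8);o[:600,:360]=out[0];o[:out[1].shape[0],360:]=out[1]
print(o.shape);cv2.imwrite("pics/t.png",o[:,:800])
E
```

```text
[-0.0006, -0.0001, -0.305] [-0.3253, -0.1067, 0.0843]
[-0.0006, -0.0001, -0.305] [-0.3253, -0.1066, 0.2063]
(600, 808, 3)
```

View pics/t.png

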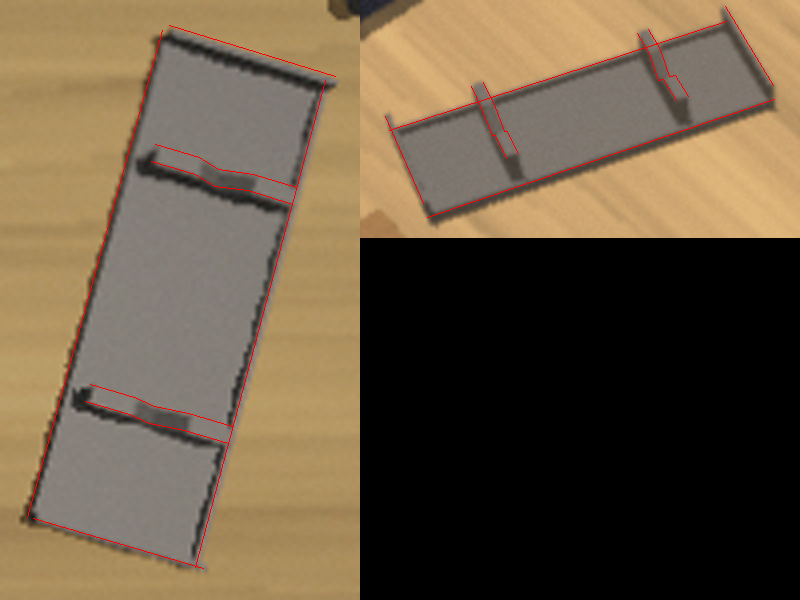

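The overlay in both views fits to about 2 mm: in the top view the notches at (230,178) and (163,415) lie on the model. The tray is therefore about (0.558, −0.337) at −16.2°. Moving to hover.

Call:
step_arm:
  deltas:
    - [[0,0,-0.03,-0.03,-0.01,0.008,60],[0,0,-0.07,-0.07,-0.023,0.018,60],[0,0,-0.11,-0.115,-0.038,0.03,60],[0,0,-0.15,-0.16,-0.053,0.042,60],[0,0,-0.19,-0.205,-0.067,0.053,60],[0,0,-0.23,-0.245,-0.08,0.064,60],[0,0,-0.26,-0.28,-0.092,0.073,60],[0,0,-0.285,-0.305,-0.1,0.08,60],[0,0,-0.305,-0.3253,-0.1067,0.0843,60],[0,0,-0.305,-0.3253,-0.1067,0.0843,60],[0,0,-0.305,-0.3253,-0.1067,0.0843,60]]

```text
time: 1.72
ee_pos: [0.4544, 0.4098, 0.1605]
eef_rot: [-0.013, 1.0, 0.0, -0.0]
ft_force: [0.2, -0.3, 0.0]
width: 0.052
grip_force: 0.0
```

Run:
```python
from h import *
s=readout.read_state(); print(s["ee_pos"],s["joint_positions"].round(2),s["width"],s["time"])
go([.4553,.4086,.038],181.5)
w=cam("wrist"); save(w,"w1.png")
# tube near end & lateral
print(px(w,[[.4177,.4077,.035],[.4177,.4157,.035],[.4177,.3997,.035],[.47,.409,.035]]).round(0).tolist())
```

```text
[0.45441874 0.40977666 0.16045158] [-0.86  0.36  0.06  1.61 -0.03  1.18  0.81] 0.05202565324752622 1.725
[0.0007, -0.0004, 0.0007] [-0.0009, -0.0013, 0.1225]
[[314.0, 192.0], [324.0, 192.0], [303.0, 191.0], [313.0, 254.0]]
```

View pics/w1.png

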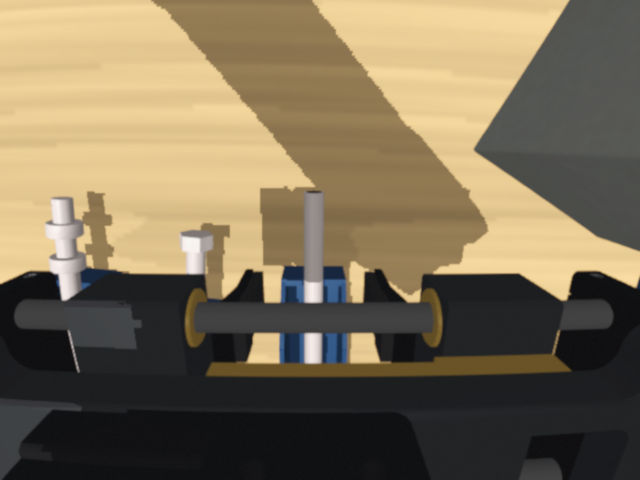

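The predicted tube end (314,192) matches the picture. A large grey object stands at the upper right, with its corner at (475,150). I'll triangulate that corner with the top view before descending.

Run:
```python
from h import *
c=cam("top"); w=cam("wrist")
for z in (0,.05,.1,.15,.2): print(z,pt(c,[(83,342),(62,415)],z).round(3).tolist(),pt(w,[(475,150)],z).round(3).tolist())
```

```text
0 [[0.362, 0.554, 0.0], [0.194, 0.601, 0.0]] [[0.381, 0.55, 0.0]]
0.05 [[0.366, 0.534, 0.05], [0.204, 0.58, 0.05]] [[0.381, 0.526, 0.05]]
0.1 [[0.37, 0.514, 0.1], [0.215, 0.559, 0.1]] [[0.381, 0.502, 0.1]]
0.15 [[0.374, 0.495, 0.15], [0.225, 0.537, 0.15]] [[0.382, 0.478, 0.15]]
0.2 [[0.378, 0.475, 0.2], [0.235, 0.516, 0.2]] [[0.382, 0.454, 0.2]]
```

The corner is at x ≤ 0.382 and the gripper body starts at x ≥ 0.417, so it is clear. Descending and gripping.

Call:
step_arm:
  deltas:
    - [[0,0,0,-0.001,-0.0013,0.03,60],[0,0,0,-0.001,-0.0013,0.06,60],[0,0,0,-0.001,-0.0013,0.09,60],[0,0,0,-0.001,-0.0013,0.11,60],[0,0,0,-0.001,-0.0013,0.1225,60],[0,0,0,-0.001,-0.0013,0.1225,60],[0,0,0,-0.001,-0.0013,0.1225,10],[0,0,0,-0.001,-0.0013,0.1225,5],[0,0,0,-0.001,-0.0013,0.1225,0],[0,0,0,-0.001,-0.0013,0.1225,0],[0,0,0,-0.001,-0.0013,0.1225,0],[0,0,0,-0.001,-0.0013,0.1225,0]]
  squeeze: 45

```text
time: 3.38
ee_pos: [0.4563, 0.4084, 0.0382]
eef_rot: [-0.013, 1.0, 0.001, 0.0]
ft_force: [-0.5, 3.4, 3.2]
width: 0.0151
grip_force: 44.9
```

Call:
step_arm:
  deltas:
    - [[0,0,0,0,0,-0.005,0],[0,0,0,0,0,-0.015,0],[0,0,0,0,0,-0.03,0],[0,0,0,0,0,-0.05,0],[0,0,0,0,0,-0.07,0],[0,0,0,0,0,-0.09,0],[0,0,0,0,0,-0.11,0],[0,0,0,0,0,-0.13,0],[0,0,0,0,0,-0.14,0],[0,0,0,0,0,-0.14,0]]

```text
time: 4.62
ee_pos: [0.4567, 0.4077, 0.1787]
eef_rot: [-0.013, 1.0, 0.001, 0.001]
ft_force: [-0.4, 0.4, -1.3]
width: 0.0149
grip_force: 44.9
```

Run:
```python
from h import *
s=readout.read_state(); print(s["ee_pos"],s["torque"],s["ft_force"],s["width"])
c=cam("scene"); save(c,"s1.png")
for z0,z1 in ((.175,.175),(.175,.145),(.175,.2)): print(px(c,[[.4177,.4077,z0],[.657,.414,z1]]).round(0).tolist())
```

```text
[0.45665423 0.40773484 0.17873654] [0.00020777 0.04310172 0.04216167] [-0.39549936  0.37285578 -1.33893895] 0.014886062214761015
[[558.0, 291.0], [463.0, 390.0]]
[[558.0, 291.0], [459.0, 398.0]]
[[558.0, 291.0], [466.0, 383.0]]
```

View pics/s1.png

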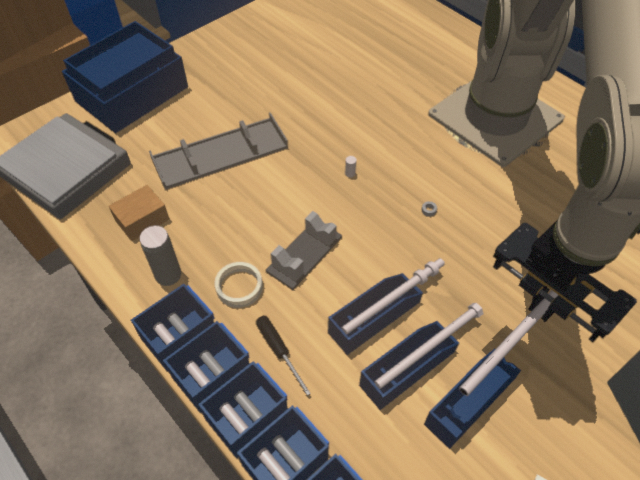

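The tube hangs level in the grip: its far end is at (467,390), against (463,390) predicted for level. Now computing the carry to the V-blocks.

Run:
```python
from h import *
go([.5157,-.0192,.165],190.1)
```

```text
[0.0001, 0.0001, -0.1501] [-0.0482, -0.4281, 0.0127]
```

Call:
step_arm:
  deltas:
    - [[0,0,-0.003,-0.001,-0.01,0,0],[0,0,-0.01,-0.003,-0.03,0,0],[0,0,-0.02,-0.007,-0.06,0.002,0],[0,0,-0.033,-0.011,-0.095,0.003,0],[0,0,-0.046,-0.015,-0.13,0.004,0],[0,0,-0.058,-0.019,-0.165,0.005,0],[0,0,-0.07,-0.023,-0.2,0.006,0],[0,0,-0.082,-0.027,-0.235,0.007,0],[0,0,-0.095,-0.03,-0.27,0.008,0],[0,0,-0.107,-0.034,-0.305,0.009,0],[0,0,-0.12,-0.038,-0.34,0.01,0],[0,0,-0.13,-0.042,-0.37,0.011,0],[0,0,-0.138,-0.045,-0.395,0.012,0],[0,0,-0.145,-0.047,-0.413,0.012,0],[0,0,-0.15,-0.048,-0.424,0.0127,0],[0,0,-0.15,-0.0482,-0.428,0.0127,0],[0,0,-0.15,-0.0482,-0.428,0.0127,0],[0,0,-0.15,-0.0482,-0.428,0.0127,0]]

```text
time: 6.92
ee_pos: [0.5157, -0.0184, 0.165]
eef_rot: [-0.089, 0.996, 0.0, -0.0]
ft_force: [0.1, -0.3, -1.0]
width: 0.0149
grip_force: 44.9
```

Run:
```python
from h import *
s=readout.read_state(); print(s["ee_pos"],s["joint_positions"].round(2),s["torque"],s["time"])
go([.5157,-.0192,.0495],190.1)
c=cam("top"); z=s["ee_pos"][2]-.003
a=np.radians(190.1-180);d=np.array([np.cos(a),np.sin(a),0]);g=np.array([*s["ee_pos"][:2],z])
q=px(c,[g-.039*d,g+.201*d]); print(q.round(1).tolist())
im=cv2.resize(c["img"][170:320,280:400,::-1],None,fx=4,fy=4,interpolation=cv2.INTER_CUBIC)
for p in (q-[280,170]+.5)*4-.5: cv2.circle(im,tuple(p.astype(int)),3,(0,0,255),-1)
cv2.imwrite("pics/v1.png",im)
```

```text
[ 0.51570434 -0.01835096  0.16497047] [-0.36  0.15  0.33  1.87 -0.06  1.13  1.74] [ 0.03764657  0.08202338 -0.01740739] 6.925
[0.0003, -0.0001, 0.001] [0.0001, -0.0009, 0.1155]
[[340.6, 293.4], [320.2, 175.7]]
```

View pics/v1.png

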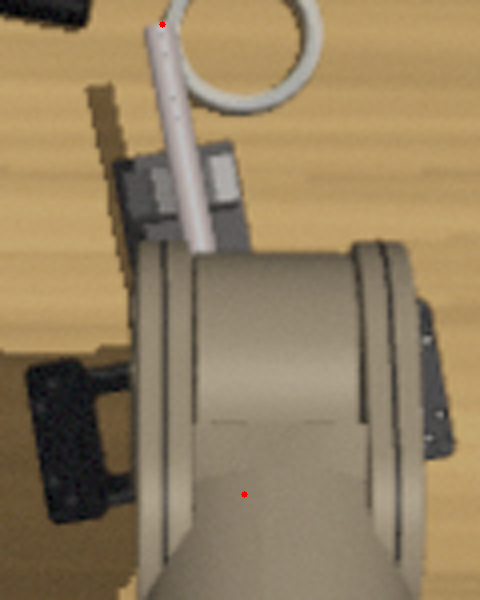

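The far end at (157,27) is within about 1.2 mm of prediction. The tape ring lies close to the tube's far end, so I'll check its position and height before lowering.

Run:
```python
from h import *
import json
top=cv2.imread("pics/top0.png"); sc=cv2.imread("pics/scene0.png")
t=cam("top"); s=cam("scene")
k=3
A=cv2.resize(top[150:250,290:370],None,fx=4,fy=4,interpolation=cv2.INTER_CUBIC)
B=cv2.resize(sc[210:320,200:350],None,fx=3,fy=3,interpolation=cv2.INTER_CUBIC)
ctr=pt(t,[(341,179)],.02)[0]; print(ctr)
a=np.radians(10.1);d=np.array([np.cos(a),np.sin(a),0]);m=np.array([.5954,-.005,.046]);n=np.array([-d[1],d[0],0])
th=np.linspace(0,2*np.pi,60)
for c,im,o,k in((t,A,(290,150),4),(s,B,(200,210),3)):
    f=lambda P:((px(c,P)-o+.5)*k-.5).astype(int)
    for e in(-1,1): cv2.polylines(im,[f([m-.12*d+e*.008*n,m+.12*d+e*.008*n])],False,(0,0,255),1)
    for z,col in((0,(0,255,0)),(.02,(255,0,0))):
        cv2.polylines(im,[f(np.c_[ctr[0]+.043*np.cos(th),ctr[1]+.043*np.sin(th),0*th+z])],True,col,1)
o=np.zeros((400,770,3),np.uint8);o[:400,:320]=A;o[:330,320:]=B;cv2.imwrite("pics/r.png",o)
```

```text
[ 0.73634576 -0.03174475  0.02      ]
```

View pics/r.png

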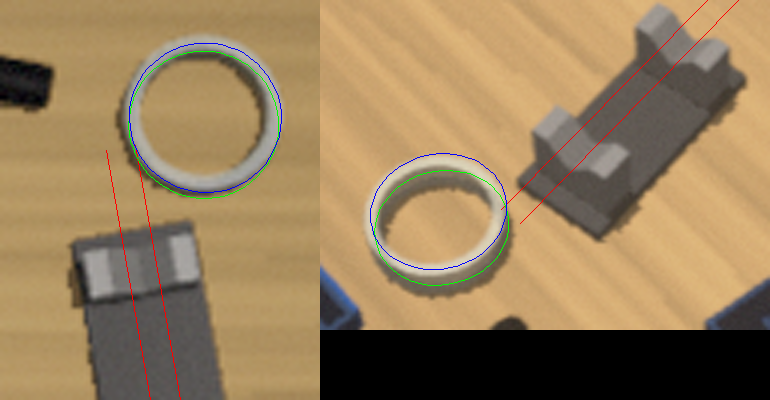

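The ring is about 20 mm high and the seated tube's underside is at 38 mm, so they clear. The seat fit looks right in both views. Lowering.

Call:
step_arm:
  deltas:
    - [[0,0,0,0,-0.0009,0.01,0],[0,0,0,0,-0.0009,0.03,0],[0,0,0,0,-0.0009,0.055,0],[0,0,0,0,-0.0009,0.075,0],[0,0,0,0,-0.0009,0.09,0],[0,0,0,0,-0.0009,0.1,0],[0,0,0,0,-0.0009,0.107,0],[0,0,0,0,-0.0009,0.111,0],[0,0,0,0,-0.0009,0.114,0],[0,0,0,0,-0.0009,0.1155,0],[0,0,0,0,-0.0009,0.1155,0],[0,0,0,0,-0.0009,0.1155,0]]

```text
time: 8.57
ee_pos: [0.5161, -0.0198, 0.0497]
eef_rot: [-0.088, 0.996, 0.0, 0.0]
ft_force: [-0.1, -0.1, 0.3]
width: 0.015
grip_force: 44.9
```

Call:
step_arm:
  deltas:
    - [[0,0,0,0,0,0,20],[0,0,0,0,0,0,30],[0,0,0,0,0,0,50],[0,0,0,0,0,0,60],[0,0,0,0,0,0,60],[0,0,0,0,0,-0.02,60],[0,0,0,0,0,-0.06,60],[0,0,0,0,0,-0.1,60],[0,0,0,-0.03,0,-0.13,60],[0,0,0,-0.07,0,-0.13,60],[0,0,0,-0.11,0,-0.13,60],[0,0,0,-0.15,0,-0.13,60],[0,0,0,-0.18,0,-0.13,60],[0,0,0,-0.18,0,-0.13,60]]

```text
time: 10.32
ee_pos: [0.6941, 0.0123, 0.1783]
eef_rot: [-0.088, 0.996, -0.0, -0.0]
ft_force: [-0.6, -0.8, -0.0]
width: 0.0524
grip_force: 0.0
```

Run:
```python
from h import *
s=readout.read_state(); print(s["ee_pos"],s["width"])
a=np.radians(10.1);d=np.array([np.cos(a),np.sin(a),0]);m=np.array([.5954,-.005,.046]);n=np.array([-d[1],d[0],0])
ims=[]
for nm,o,sz,k in(("wrist",(0,0),(640,300),1),("scene",(220,180),(150,130),2)):
    c=cam(nm); im=cv2.resize(c["img"][o[1]:o[1]+sz[1],o[0]:o[0]+sz[0],::-1],None,fx=k,fy=k,interpolation=cv2.INTER_CUBIC)
    q=px(c,[m-.12*d+.008*n,m+.12*d+.008*n,m+.12*d-.008*n,m-.12*d-.008*n]); print(nm,q.round().tolist())
    cv2.polylines(im,[((q-o+.5)*k-.5).astype(int)],True,(0,0,255),1); ims.append(im)
o=np.zeros((560,640,3),np.uint8);o[:300]=ims[0];o[300:,:300]=ims[1];cv2.imwrite("pics/v2.png",o)
```

```text
[0.69410323 0.01226564 0.1783072 ] 0.05237893286646822
wrist [[328.0, -66.0], [325.0, 257.0], [306.0, 257.0], [305.0, -66.0]]
scene [[344.0, 204.0], [267.0, 284.0], [260.0, 280.0], [338.0, 200.0]]
```

View pics/v2.png

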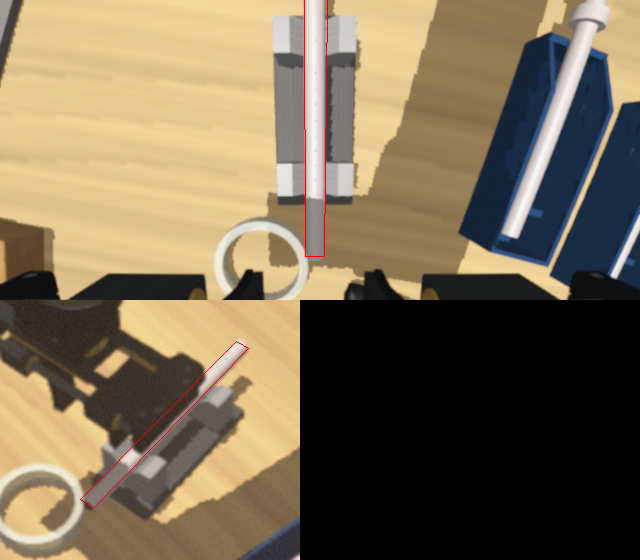

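v2.png shows the tube lying in both V grooves, its outline matching the model in the wrist view (far end at row 257) and in the scene view. It is seated and centred. I have now used 11 picture views, one over the allowance of 10, so I'll view no more and verify by numbers from here.

Run:
```python
from h import *
go([.5954,-.005,.16],190.1); go([.5954,-.005,.049],190.1)
```

```text
[-0.0002, -0.0011, -0.0004] [0.0986, 0.001, 0.0191]
[-0.0002, -0.0011, -0.0004] [0.0985, 0.0011, 0.1301]
```

Call:
step_arm:
  deltas:
    - [[0,-0.001,0,0.02,0,0,60],[0,-0.001,0,0.05,0.001,0.005,60],[0,-0.001,0,0.08,0.001,0.01,60],[0,-0.001,0,0.0985,0.001,0.019,60],[0,-0.001,0,0.0985,0.001,0.03,60],[0,-0.001,0,0.0985,0.001,0.06,60],[0,-0.001,0,0.0985,0.001,0.09,60],[0,-0.001,0,0.0985,0.001,0.115,60],[0,-0.001,0,0.0985,0.001,0.13,60],[0,-0.001,0,0.0985,0.001,0.13,60],[0,-0.001,0,0.0985,0.001,0.13,30],[0,-0.001,0,0.0985,0.001,0.13,15],[0,-0.001,0,0.0985,0.001,0.13,0],[0,-0.001,0,0.0985,0.001,0.13,0],[0,-0.001,0,0.0985,0.001,0.13,0],[0,-0.001,0,0.0985,0.001,0.13,0]]
  squeeze: 45

```text
time: 12.42
ee_pos: [0.5961, -0.0045, 0.0497]
eef_rot: [-0.088, 0.996, 0.0, 0.001]
ft_force: [-1.4, 1.2, 1.8]
width: 0.0152
grip_force: 44.9
```

Run:
```python
from h import *
s=readout.read_state(); print(s["time"],s["ee_pos"],s["width"],s["ft_force"],s["grip_force"])
base=(s["ee_pos"]+np.array([0,0,.12]),R.from_quat(s["eef_rot"]))
go([.558,-.337,.16],163.8,base)
```

```text
12.425 [ 0.5960995  -0.00452969  0.04970827] 0.015233738411385808 [-1.38934565  1.20309539  1.81462658] 44.93662517052144
[0.0005, 0.0011, 0.459] [0.0958, -0.3206, 0.0095]
```

Gripped at the middle. Lifting out first, then I'll carry it.

Call:
step_arm:
  deltas:
    - [[0,0,0,0,0,-0.005,0],[0,0,0,0,0,-0.015,0],[0,0,0,0,0,-0.03,0],[0,0,0,0,0,-0.055,0],[0,0,0,0,0,-0.08,0],[0,0,0,0,0,-0.1,0],[0,0,0,0,0,-0.115,0],[0,0,0,0,0,-0.12,0],[0,0,0,0,0,-0.12,0]]

```text
time: 13.55
ee_pos: [0.5958, -0.0047, 0.1695]
eef_rot: [-0.088, 0.996, 0.0, 0.0]
ft_force: [-0.5, -0.3, -0.6]
width: 0.0146
grip_force: 44.9
```

Run:
```python
from h import *
s=readout.read_state(); print(s["ee_pos"],s["torque"],s["width"]); go([.558,-.337,.16],163.8)
```

```text
[ 0.59584408 -0.00466661  0.1694792 ] [0.04344875 0.02757108 0.01031562] 0.014648191598434281
[0.0004, 0.001, 0.459] [0.0955, -0.3206, 0.0093]
```

Call:
step_arm:
  deltas:
    - [[0,0,0.015,0.003,-0.01,0,0],[0,0,0.045,0.009,-0.03,0.001,0],[0,0,0.085,0.018,-0.06,0.002,0],[0,0,0.13,0.027,-0.09,0.003,0],[0,0,0.17,0.036,-0.12,0.004,0],[0,0,0.215,0.045,-0.15,0.005,0],[0,0,0.258,0.054,-0.18,0.006,0],[0,0,0.3,0.063,-0.21,0.007,0],[0,0,0.343,0.072,-0.24,0.008,0],[0,0.001,0.385,0.08,-0.27,0.009,0],[0,0.001,0.42,0.088,-0.295,0.009,0],[0,0.001,0.445,0.093,-0.31,0.009,0],[0,0.001,0.455,0.095,-0.318,0.009,0],[0,0.001,0.459,0.0955,-0.3206,0.009,0],[0,0.001,0.459,0.0955,-0.3206,0.009,0],[0,0.001,0.459,0.0955,-0.3206,0.009,0]]

```text
time: 15.55
ee_pos: [0.5585, -0.3362, 0.1604]
eef_rot: [0.14, 0.99, 0.0, 0.0]
ft_force: [-0.2, -0.3, -0.9]
width: 0.015
grip_force: 44.9
```

Run:
```python
from h import *
s=readout.read_state(); print(s["ee_pos"],s["joint_positions"].round(2),s["torque"]); go([.558,-.337,.0345],163.8)
x=R.from_quat(s["eef_rot"]).apply([1,0,0]); g=s["ee_pos"]+np.array([0,0,-.003])
# level/centre check: near end (tool +x) seen by wrist, far end by scene/top: brightness along the tube axis
for n in("wrist","top","scene"):
    c=cam(n); t=np.arange(-.150,.151,.003)
    q=px(c,g+t[:,None]*x); L=[]
    for (u,v),tt in zip(q,t):
        u,v=int(round(u)),int(round(v))
        if 0<=u<640 and 0<=v<480 and abs(tt)>.06:
            p=c["img"][v,u].astype(int); L.append((round(tt*1000),int(p[0]),int(p[2])))
    print(n,L)
```

```text
[ 0.5584916  -0.33618175  0.1604081 ] [ 0.07  0.48  0.54  1.51 -0.26  1.22  1.94] [ 0.02505871  0.08189967 -0.01345806]
[0.0008, -0.0001, 0.0013] [0.0002, -0.001, 0.1259]
wrist [(-111, 15, 19), (-108, 17, 19), (-105, 15, 18), (-102, 15, 17), (-99, 15, 18), (-96, 17, 20), (-93, 15, 18), (-90, 14, 18), (-87, 15, 18), (-84, 14, 18), (-81, 15, 19), (-78, 16, 19), (-75, 17, 19), (-72, 15, 17), (-69, 16, 19), (-66, 15, 18), (-63, 28, 30), (60, 237, 225), (63, 238, 225), (66, 238, 225), (69, 238, 225), (72, 237, 225), (75, 237, 225), (78, 237, 225), (81, 237, 225), (84, 237, 225), (87, 237, 225), (90, 237, 224), (93, 236, 224), (96, 236, 224), (99, 236, 224), (102, 236, 224), (105, 236, 224), (108, 235, 223), (111, 235, 223), (114, 235, 223), (117, 235, 222), (120, 233, 221), (123, 229, 145), (126, 234, 149)]
top [(-150, 101, 50), (-147, 181, 102), (-144, 178, 99), (-141, 183, 101), (-138, 184, 106), (-135, 189, 106), (-132, 186, 105), (-129, 188, 102), (-126, 189, 107), (-123, 184, 106), (-120, 184, 170), (-117, 191, 177), (-114, 195, 189), (-111, 187, 173), (-108, 191, 179), (-105, 182, 1
[... 1082 characters left out ...]
8), (-93, 178, 157), (-90, 198, 177), (-87, 182, 163), (-84, 200, 179), (-81, 185, 164), (-78, 175, 155), (-75, 185, 163), (-72, 176, 156), (-69, 187, 167), (-66, 178, 158), (-63, 196, 175), (60, 54, 38), (63, 107, 91), (66, 151, 131), (69, 186, 166), (72, 176, 154), (75, 192, 171), (78, 178, 159), (81, 167, 145), (84, 189, 165), (87, 169, 149), (90, 186, 166), (93, 181, 159), (96, 160, 140), (99, 183, 160), (102, 174, 153), (105, 183, 162), (108, 173, 151), (111, 194, 170), (114, 177, 154), (117, 167, 147), (120, 187, 164), (123, 208, 126), (126, 218, 121), (129, 219, 121), (132, 214, 117), (135, 209, 114), (138, 208, 112), (141, 212, 115), (144, 213, 117), (147, 209, 116), (150, 213, 117)]
```

All three views put the tube ends at ±120–122 mm from the TCP and on the axis, so it is level and centred. Lowering into the notches.

Call:
step_arm:
  deltas:
    - [[0,0,0,0,-0.001,0.01,0],[0,0,0,0,-0.001,0.035,0],[0,0,0,0,-0.001,0.06,0],[0,0,0,0,-0.001,0.085,0],[0,0,0,0,-0.001,0.1,0],[0,0,0,0,-0.001,0.11,0],[0,0,0,0,-0.001,0.117,0],[0,0,0,0,-0.001,0.122,0],[0,0,0,0,-0.001,0.1245,0],[0,0,0,0,-0.001,0.1257,0],[0,0,0,0,-0.001,0.1257,0],[0,0,0,0,-0.001,0.1257,0]]

```text
time: 17.2
ee_pos: [0.558, -0.3382, 0.035]
eef_rot: [0.141, 0.99, 0.0, 0.0]
ft_force: [-0.3, -0.3, 1.2]
width: 0.0148
grip_force: 44.9
```

Call:
step_arm:
  deltas:
    - [[0,0,0,0,0,0,20],[0,0,0,0,0,0,30],[0,0,0,0,0,0,40],[0,0,0,0,0,0,50],[0,0,0,0,0,0,50],[0,0,0,0,0,-0.02,50],[0,0,0,0,0,-0.05,50],[0,0,0,0,0,-0.09,50],[0,0,0,0,0,-0.13,50],[0,0,0,0.03,0.03,-0.16,50],[0,0,0,0.03,0.08,-0.18,50],[0,0,0,0.03,0.13,-0.2,50],[0,0,0,0.03,0.18,-0.2,50],[0,0,0,0.03,0.22,-0.2,50],[0,0,0,0.03,0.25,-0.2,50],[0,0,0,0.03,0.25,-0.2,50],[0,0,0,0.03,0.25,-0.2,50]]

```text
time: 19.32
ee_pos: [0.5986, -0.0908, 0.2358]
eef_rot: [0.141, 0.99, -0.0, 0.0]
ft_force: [0.3, -1.0, 0.1]
width: 0.0439
grip_force: 0.0
```

Run:
```python
from h import *
s=readout.read_state(); print(s["ee_pos"],s["time"])
a=np.radians(-16.2);d=np.array([np.cos(a),np.sin(a),0]);n=np.array([-d[1],d[0],0]);m=np.array([.558,-.338,.031])
for nm in("top","scene"):
    c=cam(nm)
    f=lambda P:[c["img"][int(round(v)),int(round(u))].astype(int)[[0,2]].tolist() for u,v in px(c,P)]
    for e in(-.11,-.09,0,.09,.11):  # profile across, mm -14..14
        print(nm,e,[p[0] for p in f([m+e*d+k*n for k in np.arange(-.014,.015,.002)])])
    for sg in(-1,1): print("end",sg,[p[0] for p in f([m+sg*k*d for k in np.arange(.108,.14,.002)])])
```

```text
[ 0.59858692 -0.0907701   0.23578129] 19.325
top -0.11 [144, 144, 144, 160, 188, 194, 190, 177, 171, 150, 109, 68, 59, 61, 61]
top -0.09 [143, 147, 156, 177, 191, 192, 196, 186, 164, 131, 88, 65, 65, 61, 64]
top 0 [145, 145, 145, 168, 189, 194, 190, 169, 169, 149, 112, 61, 61, 66, 65]
top 0.09 [141, 141, 141, 176, 189, 194, 182, 182, 164, 138, 78, 60, 61, 61, 64]
top 0.11 [140, 139, 146, 177, 192, 193, 195, 179, 155, 122, 74, 74, 57, 60, 59]
end -1 [186, 177, 177, 182, 186, 163, 140, 127, 143, 143, 146, 146, 146, 146, 146, 145, 146]
end 1 [182, 179, 173, 172, 180, 179, 179, 156, 142, 138, 137, 127, 127, 50, 46, 75, 131]
scene -0.11 [55, 52, 51, 54, 58, 58, 52, 52, 55, 54, 56, 57, 57, 58, 58]
scene -0.09 [96, 82, 82, 83, 58, 54, 56, 55, 53, 53, 53, 53, 61, 58, 58]
scene 0 [142, 181, 227, 227, 229, 229, 204, 173, 173, 133, 133, 121, 117, 127, 138]
scene 0.09 [151, 195, 213, 229, 228, 224, 199, 199, 164, 127, 127, 116, 122, 135, 139]
scene 0.11 [157, 221, 221, 229, 229, 223, 197, 197, 154, 126, 126, 116, 121, 136, 138]
end -1 [57, 52, 50, 62, 62, 130, 167, 157, 141, 136, 136, 135, 97, 78, 81, 81, 121]
end 1 [186, 197, 176, 176, 184, 189, 118, 119, 138, 137, 138, 137, 138, 138, 139, 141, 137]
```

The top view shows the tube straight, lateral centre within about 1 mm, ends at −119/+122 mm. The scene view agrees. The arm is clear, so I'm handing the job in.

```bash
python3 -c "
from bench import r
print(r.close_job())"
```

```text
the job is handed in; nothing more can be done
None
```

I set the tube down in the V-blocks, re-gripped it by its middle and laid it in the tray notches, centred to about 1–2 mm by camera; I handed in at about 19.4 s with the arm clear, got no verdict back, and viewed 11 pictures, one over the limit of 10.

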